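# Seat a V-block with the ratchet bar clamp, then back the jaw off

### The job

Use the ratchet clamp to seat the V-block squarely against the fixture's steel stop: pump the orange trigger, letting it rise fully after each stroke, until the yellow band on the spring jaw's rod has gone right into the head; the red band must never go in. Then hold the red release lever down while you slide the head fully back, leaving the block flat against the stop. Work gently, never pressing on the clamp with more than 35 N in all, and do not disturb the loose parts standing about.

Things in the scene. Friction and masses are not known exactly. Their poses are not given: they have to be found in the camera images.
- clamp_base: Bench clamp fixed to the desk, place and yaw vary: aluminium plate 285x90x12 mm with a toothed bar, a sliding blue head, and a steel stop. Origin: underside of the plate, centre line, below the jaw face when the head is fully back. x runs along the bar toward the stop (jaw advances along +x), z up. Plate spans x -187..98 mm, y +-45. Stop face at x = 71.5 mm, y +-35 mm, z 12..52 mm.
- v_block: Steel V-block 45 (x) x 40 (y) x 36 (z) mm, 0.2 to 0.45 kg, loose on the plate (top at z = 12 mm) between jaw and stop, groove up along x. Origin: centre of its underside. Starts 5 to 13 mm short of the stop, up to 5 mm off the centre line and 0.1 rad askew. Seated, its origin is at 49 mm along clamp_base x and its x axis is parallel to the clamp's.
- head (a joint): Advance of the blue head along clamp_base +x from fully back (0), m, 0..0.048. Trigger, release lever and jaw ride on it. Ratchet teeth every 6 mm: it can move on toward the stop, but is held from sliding back unless the release lever is down. Sliding friction about 2.5 N.
- jaw (a joint): How far the spring jaw's rod is pressed into the head, m, 0 (out) to 0.0155; 3 N plus 1 N per mm. Yellow band (5.5 mm, next to the head) is in at 0.0055; the red band (next to the jaw pad) goes in from 0.0128. Block seated, trigger up, the ratchet leaves about 1 mm (loose), next stroke 7 mm (right; about 10 mm at the bottom of that stroke), next too tight.
- trigger (a joint): Orange trigger, rad: 0 up (springs back), 0.44 fully down (hard stop). One stroke past 0.41 advances the head one 6 mm tooth (it runs up to 3 mm farther and falls back as the trigger rises); less gains nothing. It must rise below 0.03 before the next stroke. Press at the pad: 1.5 N to start, up to 6 N running free, 11 N when squeezing.
- release (a joint): Red release lever, rad: 0 up (springs back), 0.30 fully down (hard stop). From 0.17 on the ratchet is free and the head slides both ways; let go, it holds again. Press at the pad: 2.5 N to start, 5 N fully down, about 8 N to break loose while the jaw squeezes (the head then springs back about 8 mm).
- trigger_pad (a point): Centre of the top of the orange trigger pad, 34 mm (along the bar) x 50 mm, at the rear of the head: press down here. Trigger up: 163 mm behind the jaw face and 58 mm above the desk. It turns about a cross hinge 80 mm nearer the stop and 44 mm lower and sinks about 35 mm in a full stroke; as the head runs on meanwhile, it stays within 6 mm of its spot as seen from above.
- release_pad (a point): Centre of the top of the red release pad, 28 mm (along the bar) x 36 mm, on the head in front of the blue tower: press down here. Lever up: 63 mm above the desk, 36 mm behind the free jaw face; fully down it is 14 mm lower and 6 mm nearer the stop. The tower's upright front, 18 mm behind the pad's centre, rises to 86 mm: fingertips on the pad, pulled rearward, bear on it and take the head along.
- jaw_face (a point): Centre of the flat front face of the black rubber jaw pad, 36 mm wide (y), 26 mm high, 30 mm above the desk.
- stop_face (a point): Centre of the stop's flat face, 30 mm above the desk.
- ring_gauge: Loose bystander: steel ring gauge 46 mm across, 16 mm high, origin at the centre of its underside. Leave alone.
- objective_can: Loose bystander: silver screw can 47 mm across, 52 mm high, origin at the centre of its underside. Leave alone.
- flange: Loose bystander: brass-coloured flange 40 mm across, 16 mm high, origin at the centre of its underside. Leave alone.

How it is judged (in metres and radians):
On the way, in this order (a step that is already met when the one before it is completed fails the run):
1. The trigger is down and the jaw squeezes the block against the stop, yellow band in (value of joint trigger above 0.2 rad and value of joint jaw above 0.0055 m and x of v_block in the frame of clamp_base above 0.047 m), for 0.02 s.
2. With the trigger up again, the clamp holds the block tight: yellow band in, red band out (value of joint trigger below 0.06 rad and value of joint jaw between 0.0055 and 0.0125 m and x of v_block in the frame of clamp_base above 0.047 m and angle between the x axis of v_block and the x axis of clamp_base, either way round below 0.05 rad), for 0.2 s.
3. The head has been slid back with the release lever held down (value of joint release above 0.1 rad and value of joint head below 0.004 m), for 0.02 s.
At the end, for the whole second after the job is handed in: The V-block stands upright and at rest, flat against the stop (within 2 mm and 0.05 rad), the head is fully back (within 4 mm), the jaw's rod is out and the trigger is up (x of v_block in the frame of clamp_base above 0.047 m and angle between the x axis of v_block and the x axis of clamp_base, either way round below 0.05 rad and value of joint head below 0.004 m and value of joint jaw below 0.002 m and value of joint trigger below 0.06 rad and angle between v_block's own z axis and vertical below 0.05 rad and linear speed of v_block below 0.01 m/s); the robot touches nothing.
It fails at once if the jaw is over-tightened: the red band goes in (jaw rod pressed in more than 12.8 mm) (value of joint jaw above 0.0128 m).
It fails at once if the fingers press on the clamp with more than 35 N (all touches added up) (contact force between the fingers and clamp_base above 35 N).
It fails at once if a loose bystander is moved by more than 15 mm (distance of any of ring_gauge, objective_can, flange from where it was at the start of the episode above 0.015 m).
It also fails if it takes over 67 s, if anything falls off the work surface, if the arm or the gripper's body presses on something with over 40 N, if the wrist force passes 120 N, or if a joint passes its speed limit or range.

### The arm

A 6-joint arm with a two-finger parallel gripper is mounted at the origin on a cart in front of the work surface, level with it; the furniture and walls round the work are solid. World frame = base frame: x ahead of the robot, y to its left, z up, the work surface at z = 0. Lengths are in mm, angles in rad, forces in N, time in s.
With the tool pointing down it reaches from about 275 to 750 mm from the base axis. Payload 10.2 kg.
Tool frame: the origin (TCP) lies at the very end of the fingers, on their centre line; the grasp point (between the pads) lies 19 mm behind it (ctrl.tcp_to_grasp is the distance from the TCP to the grasp point, in mm); z points along the fingers, x is the direction in which the jaws open and shut, and the axes are right-handed (so a half turn about z gives the same grasp; the last joint's range is limited). The gripper opens to 85 mm and grips with 20 to 120 N. Pads are 22 mm wide; open, the fingers measure 114 mm over their backs; the gripper's body (76 mm by 85 mm) begins 54 mm behind the grasp point. The pads swing forward as they close: fully open they stand 13 mm farther back than shut.
Start: joints at [0.918, 0.313, 1.498, -0, 1.331, -0.223], TCP at [218.775, 477.251, 231.294] pointing down, gripper open.
Joint ranges: [-2.94, 2.94], [-0.97, 2.17], [0.19, 2.56], [-1.23, 4.37], [0.02, 3.11], [-2.88, 2.88]. Speed limits (rad/s): [2.39, 2.39, 3.01, 3.14, 3.14, 3.14].

### API

Orientations are given as a unit quaternion [w, x, y, z].
In Python, from rig import monitor, vision, order, ctrl gives the robot as it stands. The module is installed in compiled form; this text tells all that it offers.
- The arm moves only by the shell command python3 -m pendant 'ROWS' [FORCE]. ROWS is JSON, a list that holds one entry, the list of rows, each a list of 5 numbers: the closure, from -1 (fully open) to 1 (shut), then the shift along the world's x, y, z in m, then the turn about the world's z in degrees. In form: [[[fingers, dx, dy, dz, spin], ...]]. A call has 1 to 20 rows; each row is the pose to reach, as a shift and turn from the pose commanded when the call began; what a row does not reach only later rows make up. A row lasts 1/10 s, in which the tool goes at most 50 mm and 8.59 degrees, less where a joint would pass 70% of its speed; a pose out of reach is approached as far as the arm can. A call with a gripper value outside its range is refused whole. The fingers move at their own pace and stop on an object; FORCE is the grip in N (left out, the last holds). Time passes only in rows, so rows that repeat a pose let the fingers close. It gives the time, the measured TCP pose, the force and the opening at its end, in the units of the state.
- monitor.sense(): the state, without advancing time (a new reading comes with each control period).
- vision.capture(name): name is "scene" or "side" or "wrist"; returns (picture, depth): 420x560x3 uint8, red, green, blue; 420x560 float32, mm along the optical axis (not along the pixel's ray), 0 where there is no reading.
- vision.camera_info(name): a dict with "fov_y" (degrees; the focal length in pixels is half the picture's height over the tangent of half this angle, whatever the lens; pixels are square), "cx", "cy" (the principal point, pixels), "distortion" ([k1, k2, p1, p2, k3] as OpenCV has them; the pictures are not rectified), "R" (3x3) and "t" (3): a world point X has camera coordinates R X + t; the wrist camera has in their place "hand_eye" (4x4, takes a point from camera to tool coordinates, whose origin is the TCP and whose axes are the tool frame's). Camera axes: x right, y down, z forward; pixel columns grow to the right and rows downward; lengths in mm; the calibration is good to about 2 mm. A picture is of the moment at which its call begins: read the wrist's pose just before it. camera_info takes no time and is no camera call.
- order.finish_job(): hands the job in, once; it reports no verdict.
The state is a dict: "time_s": time; "joints": joint angles; "dq": joint speeds; "tau": joint torques, N m; "eef_pos": TCP position; "ee_rot": TCP orientation; "force": force on the tool from outside, world axes, zero at the start; "wrist_torque": the same for the moment, N m; "grip_width": opening from 0.0 (shut) to 1.0 (fully open).
Only numpy, scipy, OpenCV 4.12 (cv2) and the standard library are available. Lean on these libraries where they do the work, as an engineer would, in place of code of your own. Each camera call takes 0.05 s, during which the arm holds its last target.

## Working session

There is one attempt and no reset: what is moved stays moved. The work goes in short steps, Python scripts to look and compute and a shell command to move; the robot and the scene stay as the last step left them, time stands still between calls to the robot, and variables do not carry over. Pictures are saved under pics/ and viewed, and the job is handed in when it is done.

```bash
mkdir -p pics
python3 - <<'E'
from rig import monitor, vision
import cv2
s=monitor.sense(); print(s)
for n in ("scene","side","wrist"):
    p,d=vision.capture(n); cv2.imwrite(f"pics/{n}0.png",p[:,:,::-1]); 
    i=vision.camera_info(n); print(n,i)
E
```

```text
{'time_s': 0.0, 'joints': array([ 9.17567129e-01,  3.13403750e-01,  1.49845919e+00, -1.12215421e-05,
        1.33105379e+00, -2.23431854e-01]), 'dq': array([ 3.91218765e-04,  7.41853951e-05, -3.89878576e-04, -1.54992095e-04,
       -7.35041257e-04,  5.53688609e-04]), 'tau': array([ 4.46493232e-04, -4.12246513e+01, -2.59756690e+01, -8.01093421e-06,
        3.83306309e-03,  1.75899231e-05]), 'eef_pos': array([218.61438375, 477.00956092, 230.75043845]), 'ee_rot': array([ 2.30311699e-04,  8.41630423e-01,  5.40053510e-01, -6.20711085e-04]), 'force': array([ 0.59969863,  0.0602501 , -1.16829748]), 'wrist_torque': array([0.03247643, 0.00082491, 0.00357505]), 'grip_width': 1.0029393259612875}
scene {'fov_y': 55.33097346799611, 'cx': 275.7827199746544, 'cy': 214.12968012770168, 'distortion': array([-0.04736554,  0.        ,  0.        ,  0.        ,  0.        ]), 'R': array([[ 0.79167009, -0.61092573, -0.00531333],
       [-0.42945052, -0.550277  , -0.71607784],
       [ 0.43454657,  0.56917922, -0.69800021]]), 't': array([-404.87500493,  342.55437553,  593.08882638])}
side {'fov_y': 42.0282
[... 186 characters left out ...]
 -0.00895832],
       [-0.36537005, -0.50054078, -0.78483352],
       [ 0.4510021 ,  0.6423714 , -0.61964191]]), 't': array([-428.5796427 ,  282.21603154,  780.33505647])}
wrist {'fov_y': 58.92116091516071, 'cx': 285.06903868008766, 'cy': 208.57283589355305, 'distortion': array([-0.08027066,  0.        ,  0.        ,  0.        ,  0.        ]), 'hand_eye': array([[ 9.99998515e-01, -1.55141235e-03,  7.49902927e-04,
         6.97553786e-01],
       [ 1.22184195e-03,  9.45275392e-01,  3.26271267e-01,
        -8.46502483e+01],
       [-1.21504606e-03, -3.26269866e-01,  9.45275885e-01,
        -1.42892708e+02],
       [ 0.00000000e+00,  0.00000000e+00,  0.00000000e+00,
         1.00000000e+00]])}
```

View pics/scene0.png

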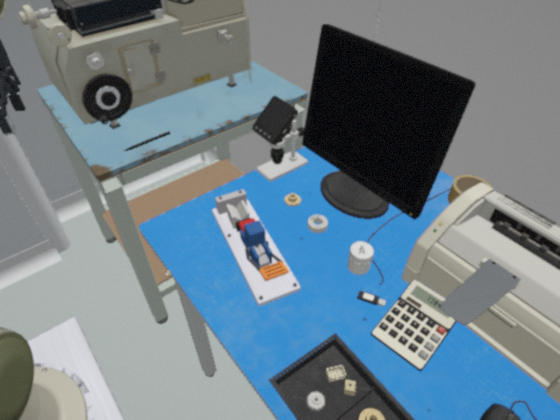

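View pics/side0.png

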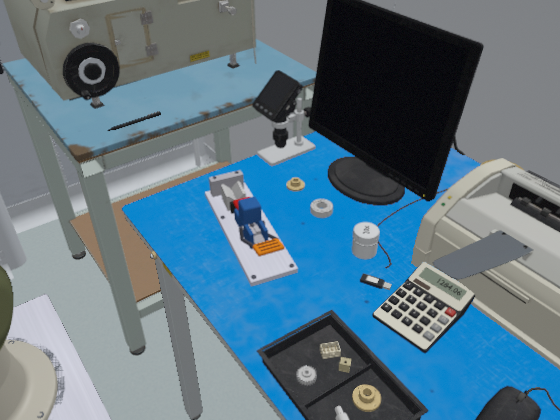

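View pics/wrist0.png

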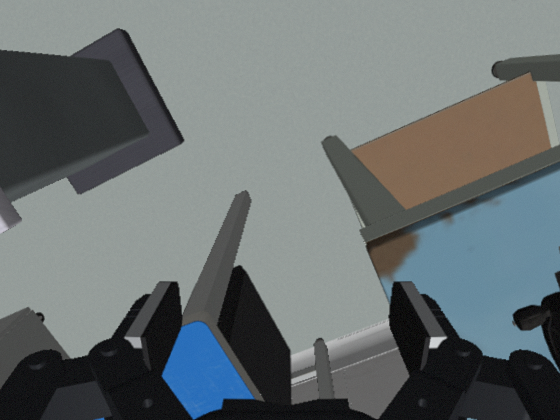

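```bash
cat > h.py <<'E'
import numpy as np, cv2
from rig import monitor, vision
from scipy.spatial.transform import Rotation as Ro
def cam(n,s=None):
    i=vision.camera_info(n); f=210/np.tan(np.radians(i['fov_y']/2))
    K=np.array([[f,0,i['cx']],[0,f,i['cy']],[0,0,1]]); D=np.array(i['distortion'])
    if 'R' in i: R=np.array(i['R']);t=np.array(i['t'])
    else:
        q=s['ee_rot']; T=np.eye(4); T[:3,:3]=Ro.from_quat([q[1],q[2],q[3],q[0]]).as_matrix(); T[:3,3]=s['eef_pos']
        M=np.linalg.inv(T@i['hand_eye']); R=M[:3,:3];t=M[:3,3]
    return K,D,R,t
def ray(c,uv):
    K,D,R,t=c
    p=cv2.undistortPoints(np.array(uv,float).reshape(-1,1,2),K,D)[:,0]
    d=np.c_[p,np.ones(len(p))]@R; return -R.T@t,d
def plane(c,uv,z):
    o,d=ray(c,uv); return o+d*((z-o[2])/d[:,2:3])
def withdepth(c,uv,dep):
    o,d=ray(c,uv); return o+d*np.array(dep).reshape(-1,1)
def proj(c,X):
    K,D,R,t=c
    return cv2.projectPoints(np.array(X,float).reshape(-1,3),cv2.Rodrigues(R)[0],t,K,D)[0][:,0]
def tri(c1,u1,c2,u2):
    o1,d1=ray(c1,u1);o2,d2=ray(c2,u2);out=[]
    for a,b in zip(d1,d2):
        k=np.linalg.lstsq(np.c_[a,-b],o2-o1,rcond=None)[0]
        out.append(((o1+k[0]*a)+(o2+k[1]*b))/2)
    return np.array(out)
def snap(n,tag):
    s=monitor.sense(); p,d=vision.capture(n); cv2.imwrite(f"pics/{n}_{tag}.png",p[:,:,::-1]); np.savez(f"pics/{n}_{tag}.npz",p=p,d=d,pos=s['eef_pos'],q=s['ee_rot'])
    return p,d,cam(n,s)
E
python3 - <<'E'
import cv2,numpy as np
a=cv2.imread('pics/scene0.png')[180:310,200:340]; b=cv2.imread('pics/side0.png')[160:290,190:330]
cv2.imwrite('pics/z0.png',cv2.resize(np.hstack([a,b]),None,fx=2.8,fy=2.8,interpolation=cv2.INTER_CUBIC))
from h import *
c=cam('scene'); print(proj(c,[[0,0,0],[400,0,0],[400,200,0],[400,400,0],[200,400,0]]))
for n in('scene','side'):
    c=cam(n); p=cv2.imread(f'pics/{n}0.png'); h=cv2.cvtColor(p,cv2.COLOR_BGR2HSV)
    for nm,m in (('orange',cv2.inRange(h,(6,150,120),(18,255,255))),('red',cv2.inRange(h,(0,170,80),(4,255,255)))):
        nn,l,st,ce=cv2.connectedComponentsWithStats(m)
        for k in range(1,nn):
            if st[k,4]>15: print(n,nm,st[k],ce[k],plane(c,[ce[k]],55 if nm=='orange' else 63))
E
```

```text
[[ 12.68364955 436.73106741]
 [229.84683735 303.06439767]
 [180.37295498 241.66475765]
 [142.55878797 194.36639202]
 [ 62.14981373 230.03688115]]
scene orange [260 262  27  18 261] [273.00383142 270.34482759] [[487.93899153 -22.33470104  55.        ]]
scene red [239 220  13   8  38] [243.15789474 222.89473684] [[510.32758062 109.12365214  63.        ]]
side orange [253 238  31  18 309] [267.66343042 246.51779935] [[487.09411004 -21.82586729  55.        ]]
side red [233 200   5   8  25] [235.12 203.28] [[500.8464557  106.52738211  63.        ]]
```

View pics/z0.png

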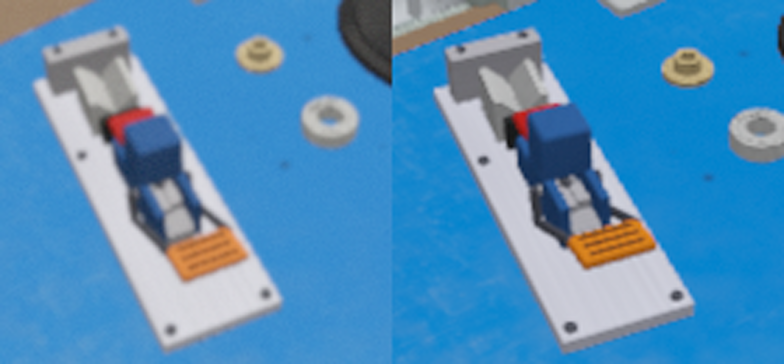

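Run:
```python
from h import *
# plate corners px guess from zoom (scale 2.8): rear-left, rear-right(top edge z=12), stop bottom-left
S=[(168/2.8+200,347/2.8+180-2),(281/2.8+200,300/2.8+180),(36/2.8+200,85/2.8+180)]
c=cam('scene'); print(plane(c,S,12))
Z=[((565-392)/2.8+190,340/2.8+160),((692-392)/2.8+190,303/2.8+160),((434-392)/2.8+190,88/2.8+160)]
print(plane(cam('side'),Z,12))
c=cam('scene'); d=np.load
p,dd,_=snap('scene','a')
for n,uv in dict(ring=(317,223),can=(361,250),flange=(293,199)).items(): print(n,withdepth(c,[uv],[dd[uv[1],uv[0]]]))
m=[(320,100),(430,160),(340,190),(380,200)]
for uv in m: print(withdepth(c,[uv],[dd[uv[1],uv[0]]]))
```

```text
[[442.97897066 -40.02258893  12.        ]
 [524.88434537 -60.92939141  12.        ]
 [503.39623178 230.04406605  12.        ]]
[[440.31958232 -39.75740577  12.        ]
 [523.02849826 -60.17355606  12.        ]
 [503.07840315 235.44605517  12.        ]]
ring [[6.75599358e+02 5.78271533e+01 3.18483721e-01]]
can [[659.01753711 -86.74417625  50.12365785]]
flange [[675.49804701 144.9374397   12.54595369]]
[[816.36522761 222.90080949 193.13385659]]
[[824.04799737 -84.06493198 194.75514354]]
[[787.21289908  99.08327201  12.89225895]]
[[836.14278287  13.04243585  14.0472702 ]]
```

```bash
python3 - <<'E'
from h import *
c=cam('scene'); dd=np.load('pics/scene_a.npz')['d']
for uv in [(275,100),(290,105),(268,120),(283,165),(300,135)]: print(withdepth(c,[uv],[dd[uv[1],uv[0]]]))
E
python3 -m pendant '[[[1,0.025,-0.028,0.01,-6.5],[1,0.05,-0.057,0.01,-13],[1,0.076,-0.086,0.01,-19.5],[1,0.102,-0.115,0.01,-26],[1,0.127,-0.144,0.01,-32.5],[1,0.152,-0.172,0.01,-39],[1,0.178,-0.2,0.01,-45.5],[1,0.203,-0.23,0.01,-52],[1,0.228,-0.258,0.01,-58.5],[1,0.254,-0.288,0.01,-65],[1,0.28,-0.316,0.01,-71.5],[1,0.305,-0.345,0.01,-78],[1,0.305,-0.345,0.01,-78],[1,0.305,-0.345,0.01,-78]]]' 20
python3 - <<'E'
from h import *
print(monitor.sense()['joints'])
snap('wrist','b')
E
```

```text
[[738.95795178 296.28089781 187.70639429]]
[[746.94979271 249.57197448 192.06497618]]
[[706.00723108 281.23385085 152.56366199]]
[[743.95630036 269.84399403   7.3547099 ]]
[[797.79426308 267.68136332  80.56136363]]
time_s: 1.6
eef_pos: [523.7, 132.0, 240.9]
ee_rot: [-0.0, 0.994, -0.11, -0.001]
force: [0.2, -0.8, -0.2]
grip_width: -0.002
[2.96615148e-02 3.40014388e-01 1.43525911e+00 2.55492835e-04
 1.36732596e+00 2.50255070e-01]
```

View pics/wrist_b.png

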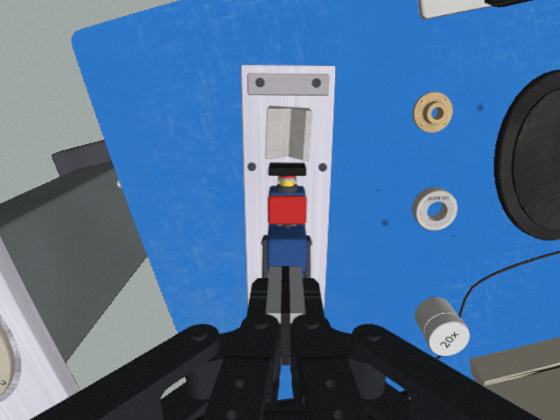

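```bash
cat > loc.py <<'E'
from h import *
import sys
def locate(tag,verbose=True):
    z=np.load(f'pics/wrist_{tag}.npz'); s=dict(eef_pos=z['pos'],ee_rot=z['q']); c=cam('wrist',s); p=z['p'];d=z['d']
    v,u=np.mgrid[0:420,0:560]; X=withdepth(c,np.c_[u.ravel(),v.ravel()],d.ravel()).reshape(420,560,3)
    return c,p,d,X
E
python3 - <<'E'
from loc import *
c,p,d,X=locate('b')
h=cv2.cvtColor(p,cv2.COLOR_RGB2HSV)
# plate top via depth
m=((abs(X[...,2]-12)<4)&(h[...,1]<60)&(d>0)).astype(np.uint8)
n,l,st,ce=cv2.connectedComponentsWithStats(m); k=1+np.argmax(st[1:,4]); m=(l==k)
print(st[k], X[m][:,2].mean())
# edges per row
L=[];Rr=[]
for r in range(90,235,3):
    q=np.where(m[r])[0]
    if len(q): L.append((q.min()-.5,r)); Rr.append((q.max()+.5,r))
PL=plane(c,L,12);PR=plane(c,Rr,12)
for P in (PL,PR):
    vx,vy,x0,y0=cv2.fitLine(P[:,:2].astype(np.float32),cv2.DIST_HUBER,0,.01,.01).ravel(); 
    if vy<0: vx,vy=-vx,-vy
    print('edge yaw',np.degrees(np.arctan2(vy,vx)),x0,y0)
print('width/rows',PL[::8],PR[::8])
red=cv2.inRange(h,(0,170,80),(6,255,255))|cv2.inRange(h,(174,170,80),(180,255,255))
n,l,st,ce=cv2.connectedComponentsWithStats(red)
for k in range(1,n):
    if st[k,4]>20: print('red',st[k],ce[k],np.median(X[l==k],0))
for nm,uv in dict(stoptop=(288,84),blockL=(276,125),jaw=(287,169),tower=(287,250)).items(): print(nm,X[uv[1],uv[0]])
cv2.imwrite('pics/z1.png',cv2.resize(p[60:280,220:350,::-1],None,fx=2.7,fy=2.7,interpolation=cv2.INTER_CUBIC))
E
```

```text
[  241    65    94   243 10018] 12.182133308035905
edge yaw 76.96016 485.3629 157.45036
edge yaw 76.97333 569.6425 127.46696
width/rows [[499.47929163 217.06316892  12.        ]
 [493.76408949 195.09070057  12.        ]
 [488.79893075 172.15991672  12.        ]
 [483.62502762 148.39756073  12.        ]
 [477.20628805 123.93394319  12.        ]
 [471.52158965  98.20334971  12.        ]
 [465.54931475  71.30871067  12.        ]] [[585.75154874 197.63274274  12.        ]
 [580.60223294 175.52355293  12.        ]
 [575.30990615 152.66357855  12.        ]
 [569.854318   128.96182334  12.        ]
 [564.21370462 104.31863329  12.        ]
 [558.36430675  78.62348473  12.        ]
 [552.27982131  51.75238469  12.        ]]
red [281 176  13   2  21] [286.80952381 176.38095238] [524.68457248 130.4757069   38.34269861]
red [ 269  196   37   28 1021] [286.80705191 209.42409403] [519.08804789 106.19970123  62.83615294]
stoptop [544.01259636 212.78410593  52.92325637]
blockL [525.80106777 180.47577961  44.31842469]
jaw [526.55310857 138.5255156   43.16865154]
tower [512.54799401  76.83823199  85.53195172]
```

View pics/z1.png

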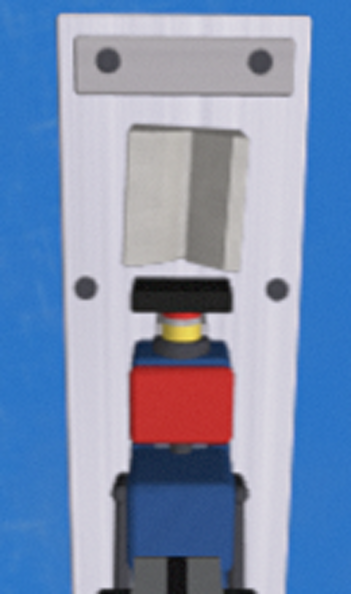

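Run:
```python
from loc import *
c,p,d,X=locate('b')
u=np.array([.225,.974,0]);n=np.array([-.974,.225,0]);O=np.array([527.2,141.3,0])
def rel(P): P=np.atleast_2d(P)-O; return np.c_[P@u,P@n,P[:,2]].round(1)
px=lambda x,y:(220+x/2.7,60+y/2.7)
print('plate front',rel(plane(c,[px(185,15)],12)))
print('stop top front edge',rel(plane(c,[px(185,96)],52)))
print('block far corners',rel(plane(c,[px(131,124),px(246,134)],48)))
print('block near',rel(plane(c,[px(123,265),px(239,271)],48)))
print('jaw top front',rel(plane(c,[px(134,279),px(230,279)],43)))
print('tower top front/back',rel(plane(c,[px(182,455),px(180,485)],86)))
# scene/side orange pad center on z=58
for nme,px_ in (('scene',(273,270.3)),('side',(267.7,246.5))): print(nme,rel(plane(cam(nme),[px_],56)))
```

```text
plate front [[90. -1. 12.]]
stop top front edge [[63.8 -0.8 52. ]]
block far corners [[ 54.8  16.6  48. ]
 [ 51.8 -20.8  48. ]]
block near [[  8.3  19.7  48. ]
 [  6.4 -19.6  48. ]]
jaw top front [[  2.4  16.2  43. ]
 [  2.6 -16.9  43. ]]
tower top front/back [[-45.5  -0.4  86. ]
 [-55.9   0.1  86. ]]
scene [[-168.8    1.7   56. ]]
side [[-168.9    2.7   56. ]]
```

```bash
python3 -m pendant '[[[1,-0.01,-0.04,0,0],[1,-0.018,-0.08,0,0],[1,-0.027,-0.117,0,0],[1,-0.027,-0.117,0,0],[1,-0.027,-0.117,0,0]]]'
python3 - <<'E'
from h import *
snap('wrist','c')
from loc import *
c,p,d,X=locate('c')
h=cv2.cvtColor(p,cv2.COLOR_RGB2HSV)
u=np.array([.225,.974,0]);n=np.array([-.974,.225,0]);O=np.array([527.2,141.3,0])-8*u
def rel(P): P=np.atleast_2d(P)-O; return np.c_[P@u,P@n,P[:,2]].round(1)
for nm,m in (('or',cv2.inRange(h,(5,130,100),(20,255,255))),('red',cv2.inRange(h,(0,170,80),(4,255,255)))):
    nn,l,st,ce=cv2.connectedComponentsWithStats(m)
    for k in range(1,nn):
        if st[k,4]>60: print(nm,st[k],ce[k],rel(X[l==k]).min(0),np.median(rel(X[l==k]),0),rel(X[l==k]).max(0),np.median(X[l==k],0))
cv2.imwrite('pics/z2.png',p[:,:,::-1])
E
```

```text
time_s: 2.15
eef_pos: [496.4, 15.9, 241.6]
ee_rot: [-0.0, 0.994, -0.11, 0.0]
force: [0.3, 1.0, -0.5]
grip_width: -0.003
or [ 261  199   52   35 1625] [286.50092308 215.90830769] [-172.4  -23.8   51.5] [-155.1    0.9   58. ] [-36.3  24.5 384.5] [490.1538123  -17.75063146  57.95583701]
red [ 268   56   42   35 1385] [288.20722022  73.36823105] [-42.6 -17.2  60.1] [-29.    0.1  63. ] [-15.6  16.7 384.5] [518.74718829 104.91898662  62.97700778]
```

View pics/z2.png

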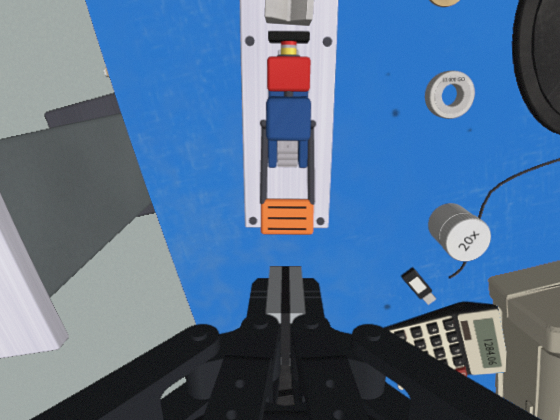

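```bash
python3 -m pendant '[[[1,-0.0065,-0.0335,-0.04,-0.4],[1,-0.0065,-0.0335,-0.085,-0.4],[1,-0.0065,-0.0335,-0.13,-0.4],[1,-0.0065,-0.0335,-0.165,-0.4],[1,-0.0065,-0.0335,-0.178,-0.4],[1,-0.0065,-0.0335,-0.178,-0.4]]]'
python3 -m pendant '[[[1,0,0,-0.006,0],[1,0,0,-0.012,0],[1,0,0,-0.018,0],[1,0,0,-0.022,0],[1,0,0,-0.022,0]]]'
python3 - <<'E'
from h import *
p,d,c=snap('side','d')
cv2.imwrite('pics/z3.png',cv2.resize(p[140:310,180:340,::-1],None,fx=3.5,fy=3.5,interpolation=cv2.INTER_CUBIC))
E
```

```text
time_s: 2.8
eef_pos: [489.3, -16.5, 61.6]
ee_rot: [-0.0, 0.994, -0.112, -0.002]
force: [0.2, -0.7, 0.3]
grip_width: 0.001
time_s: 3.3
eef_pos: [490.7, -18.4, 41.3]
ee_rot: [0.0, 0.994, -0.114, 0.001]
force: [1.3, -2.1, 3.7]
grip_width: 0.004
```

View pics/z3.png

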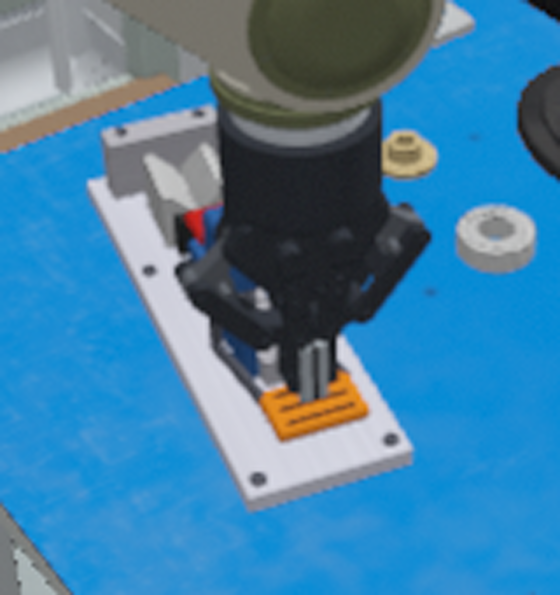

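```bash
python3 -m pendant '[[[1,0,0,-0.005,0],[1,0,0,-0.01,0],[1,0,0,-0.01,0]]]'
python3 -m pendant '[[[1,0,0,-0.002,0],[1,0,0,-0.002,0]]]'
python3 -m pendant '[[[1,0,0,-0.002,0],[1,0,0,-0.002,0]]]'
```

```text
time_s: 3.65
eef_pos: [490.4, -18.2, 31.2]
ee_rot: [-0.0, 0.994, -0.114, 0.0]
force: [1.6, -0.7, 2.4]
grip_width: 0.001
time_s: 3.85
eef_pos: [490.4, -18.1, 29.3]
ee_rot: [-0.0, 0.994, -0.113, 0.0]
force: [1.2, 0.8, 3.9]
grip_width: -0.002
time_s: 4.05
eef_pos: [490.5, -18.1, 27.3]
ee_rot: [-0.0, 0.994, -0.113, 0.0]
force: [2.0, 2.0, 5.2]
grip_width: 0.005
```

```bash
python3 -m pendant '[[[1,0,0,-0.001,0],[1,0,0,-0.001,0]]]'
python3 -m pendant '[[[1,0,0,-0.001,0],[1,0,0,-0.001,0]]]'
python3 - <<'E'
from h import *
p,d,c=snap('side','e')
cv2.imwrite('pics/z4.png',cv2.resize(p[140:310,180:340,::-1],None,fx=3.5,fy=3.5,interpolation=cv2.INTER_CUBIC))
E
```

```text
time_s: 4.25
eef_pos: [490.5, -18.1, 26.4]
ee_rot: [-0.0, 0.994, -0.113, 0.0]
force: [1.7, 1.3, 4.8]
grip_width: 0.002
time_s: 4.45
eef_pos: [490.4, -18.0, 25.4]
ee_rot: [-0.0, 0.994, -0.113, 0.0]
force: [2.1, 2.7, 5.9]
grip_width: -0.001
```

View pics/z4.png

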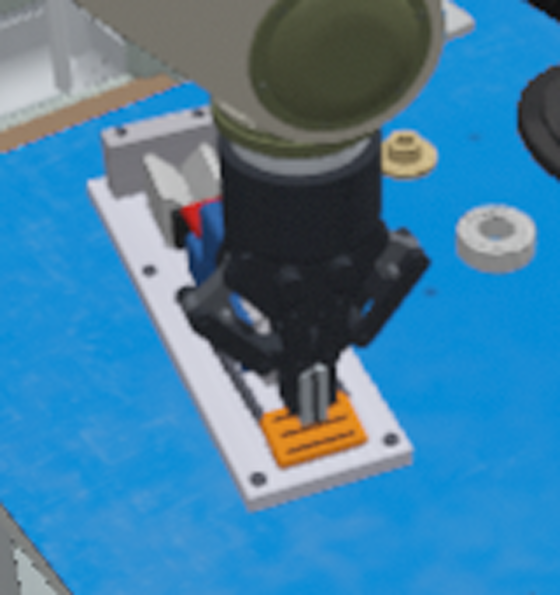

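```bash
python3 -m pendant '[[[1,0,0,-0.001,0],[1,0,0,-0.001,0]]]'|grep -E "pos|force"
python3 -m pendant '[[[1,0,0,-0.001,0],[1,0,0,-0.001,0]]]'|grep -E "pos|force"
python3 -m pendant '[[[1,0,0,-0.001,0],[1,0,0,-0.001,0]]]'|grep -E "pos|force"
```

```text
eef_pos: [490.4, -18.0, 24.4]
force: [1.9, 2.8, 5.0]
eef_pos: [490.4, -18.0, 23.4]
force: [1.6, 2.1, 6.0]
eef_pos: [490.5, -17.9, 22.8]
force: [0.7, 2.8, 10.3]
```

```bash
python3 -m pendant '[[[1,0,0,0.015,0],[1,0,0.002,0.03,0],[1,0.0014,0.0058,0.043,0],[1,0.0014,0.0058,0.043,0],[1,0.0014,0.0058,0.043,0]]]'
python3 - <<'E'
from h import *
p,d,c=snap('side','f')
cv2.imwrite('pics/z5.png',cv2.resize(p[140:310,180:340,::-1],None,fx=3.5,fy=3.5,interpolation=cv2.INTER_CUBIC))
E
```

```text
time_s: 5.6
eef_pos: [491.0, -12.4, 64.6]
ee_rot: [-0.0, 0.994, -0.113, -0.001]
force: [-0.5, -0.2, -0.4]
grip_width: 0.002
```

View pics/z5.png

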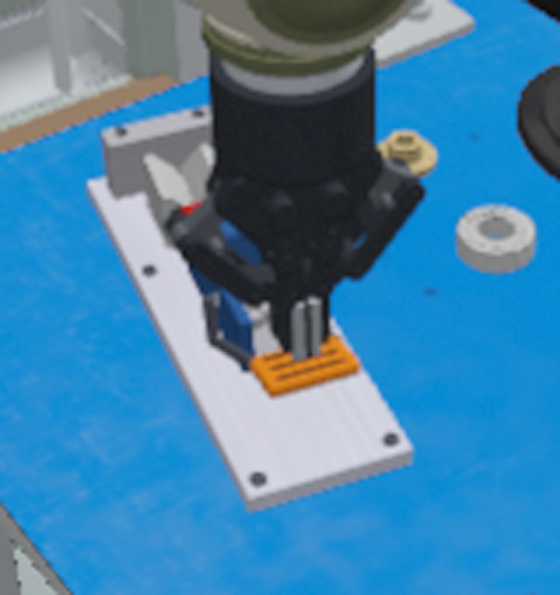

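```bash
python3 -m pendant '[[[1,0,0,-0.008,0],[1,0,0,-0.014,0],[1,0,0,-0.02,0],[1,0,0,-0.026,0],[1,0,0,-0.032,0],[1,0,0,-0.037,0],[1,0,0,-0.04,0],[1,0,0,-0.042,0],[1,0,0,-0.043,0],[1,0,0,-0.043,0]]]'
python3 -m pendant '[[[1,0,0,0.012,0],[1,0,0,0.03,0],[1,-0.01,-0.04,0.075,0],[1,-0.02,-0.08,0.12,0],[1,-0.025,-0.11,0.165,0],[1,-0.025,-0.11,0.2,0],[1,-0.025,-0.11,0.2,0],[1,-0.025,-0.11,0.2,0]]]'
cat > chk.py <<'E'
from loc import *
import sys
t=sys.argv[1]; snap('wrist',t); c,p,d,X=locate(t)
h=cv2.cvtColor(p,cv2.COLOR_RGB2HSV)
u=np.array([.225,.974,0]);n=np.array([-.974,.225,0]);O=np.array([527.2,141.3,0])-8*u
def rel(P): P=np.atleast_2d(P)-O; return np.c_[P@u,P@n,P[:,2]].round(1)
for nm,m in (('or',cv2.inRange(h,(5,130,100),(20,255,255))),('red',cv2.inRange(h,(0,170,80),(4,255,255)))):
    nn,l,st,ce=cv2.connectedComponentsWithStats(m)
    for k in range(1,nn):
        if st[k,4]>60: print(nm,st[k],ce[k],np.median(rel(X[l==k]),0),np.median(X[l==k],0))
cv2.imwrite(f'pics/zz{t}.png',p[:,:,::-1])
E
python3 chk.py g
```

```text
time_s: 6.65
eef_pos: [491.9, -11.8, 22.7]
ee_rot: [-0.001, 0.994, -0.114, 0.0]
force: [-2.8, 4.3, 12.7]
grip_width: 0.003
time_s: 7.45
eef_pos: [467.0, -122.9, 223.3]
ee_rot: [0.0, 0.993, -0.114, 0.001]
force: [0.0, -0.2, -0.3]
grip_width: 0.001
or [ 252   15   63   44 2521] [282.91590639  36.88932963] [-145.3    0.4   58.6] [492.25006213  -7.51038089  58.58032696]
```

View pics/zzg.png

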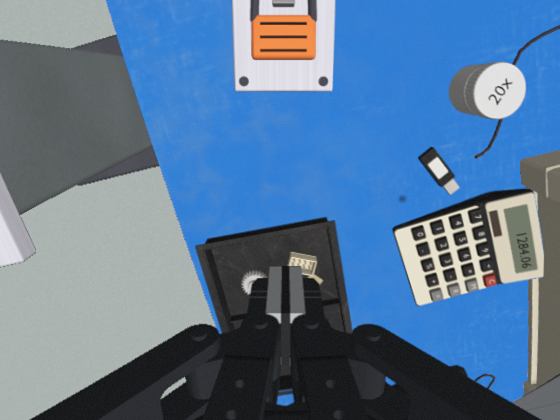

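```bash
python3 -m pendant '[[[1,0.01,0.045,0,0],[1,0.02,0.09,0,0],[1,0.031,0.135,0,0],[1,0.043,0.185,0,0],[1,0.043,0.185,0,0],[1,0.043,0.185,0,0]]]'
python3 chk.py h
```

```text
time_s: 8.1
eef_pos: [508.9, 63.9, 220.4]
ee_rot: [0.0, 0.994, -0.112, -0.002]
force: [0.1, -0.2, -0.4]
grip_width: 0.0
or [ 260  244   53   34 1230] [286.22601626 257.91869919] [-138.7    0.3   57.1] [494.88663148  -1.62136481  57.11348455]
red [ 266  103   43   35 1426] [287.00070126 120.09957924] [-15.75  -0.2   61.8 ] [522.00461183 118.18448226  61.81542528]
```

View pics/zzh.png

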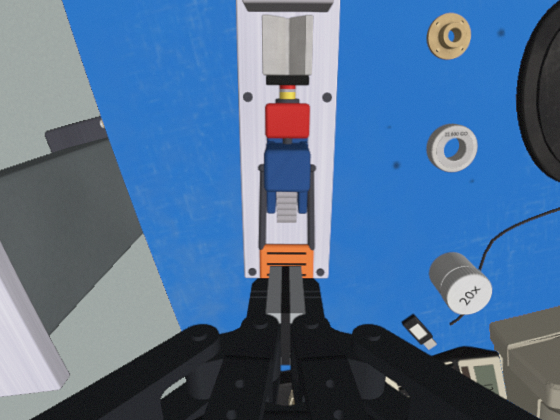

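```bash
python3 -m pendant '[[[1,-0.008,-0.035,-0.03,0],[1,-0.017,-0.069,-0.065,0],[1,-0.017,-0.069,-0.11,0],[1,-0.017,-0.069,-0.15,0],[1,-0.017,-0.069,-0.157,0],[1,-0.017,-0.069,-0.157,0],[1,-0.017,-0.069,-0.157,0]]]'
```

```text
time_s: 8.85
eef_pos: [493.6, -7.0, 67.0]
ee_rot: [0.0, 0.994, -0.114, 0.001]
force: [-0.4, -0.3, -0.8]
grip_width: 0.004
```

```bash
python3 -m pendant '[[[1,0,0,-0.008,0],[1,0,0,-0.014,0],[1,0,0,-0.02,0],[1,0,0,-0.026,0],[1,0,0,-0.032,0],[1,0,0,-0.037,0],[1,0,0,-0.04,0],[1,0,0,-0.042,0],[1,0,0,-0.042,0]]]'
python3 -m pendant '[[[1,0,0,-0.001,0],[1,0,0,-0.001,0]]]'
```

```text
time_s: 9.75
eef_pos: [493.2, -6.0, 23.4]
ee_rot: [-0.0, 0.994, -0.114, 0.001]
force: [0.2, 2.0, 6.6]
grip_width: 0.002
time_s: 9.95
eef_pos: [493.3, -5.9, 22.8]
ee_rot: [-0.0, 0.994, -0.114, 0.001]
force: [-0.8, 3.2, 10.4]
grip_width: 0.001
```

```bash
python3 -m pendant '[[[1,0,0,0.012,0],[1,0,0,0.028,0],[1,0,0,0.043,0],[1,0.005,0.02,0.09,0],[1,0.012,0.05,0.135,0],[1,0.02,0.085,0.18,0],[1,0.024,0.105,0.2,0],[1,0.024,0.105,0.2,0],[1,0.024,0.105,0.2,0]]]'
python3 chk.py i
python3 - <<'E'
import cv2,numpy as np
a=cv2.imread('pics/zzi.png')[0:230,220:350]; b=cv2.imread('pics/zzh.png')[0:230,220:350]
cv2.imwrite('pics/z6.png',cv2.resize(np.hstack([b,a]),None,fx=2.6,fy=2.6,interpolation=cv2.INTER_CUBIC))
E
```

```text
time_s: 10.85
eef_pos: [516.3, 98.8, 222.1]
ee_rot: [0.0, 0.994, -0.113, -0.0]
force: [0.1, -0.1, -0.6]
grip_width: -0.002
red [ 266  140   42   33 1296] [286.73225309 156.07484568] [-9.4 -0.2 61.8] [523.19272617 124.33430599  61.84304971]
```

View pics/z6.png

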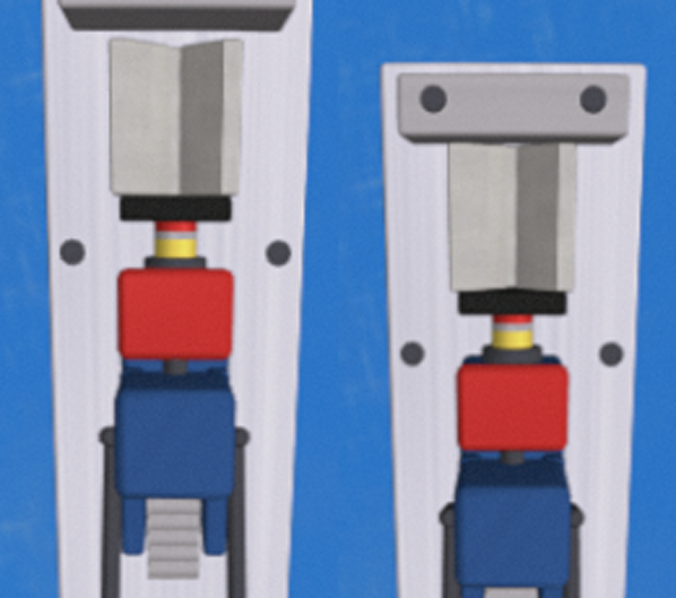

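```bash
python3 -m pendant '[[[1,-0.008,-0.035,-0.02,0],[1,-0.016,-0.07,-0.05,0],[1,-0.0225,-0.099,-0.08,0],[1,-0.0225,-0.099,-0.12,0],[1,-0.0225,-0.099,-0.15,0],[1,-0.0225,-0.099,-0.156,0],[1,-0.0225,-0.099,-0.156,0]]]'
python3 -m pendant '[[[1,0,0,-0.008,0],[1,0,0,-0.014,0],[1,0,0,-0.02,0],[1,0,0,-0.026,0],[1,0,0,-0.032,0],[1,0,0,-0.037,0],[1,0,0,-0.04,0],[1,0,0,-0.042,0],[1,0,0,-0.042,0]]]'
```

```text
time_s: 11.6
eef_pos: [493.4, -0.8, 65.6]
ee_rot: [-0.0, 0.994, -0.114, -0.001]
force: [-0.4, -0.7, -0.1]
grip_width: -0.003
time_s: 12.5
eef_pos: [494.8, -0.0, 24.6]
ee_rot: [-0.0, 0.994, -0.114, 0.001]
force: [0.2, 1.9, 7.4]
grip_width: 0.002
```

```bash
python3 -m pendant '[[[1,0,0,-0.001,0],[1,0,0,-0.0015,0],[1,0,0,-0.0015,0]]]'
python3 -m pendant '[[[1,0,0,-0.0005,0],[1,0,0,-0.0005,0]]]'
```

```text
time_s: 12.8
eef_pos: [494.8, 0.1, 23.3]
ee_rot: [-0.0, 0.994, -0.114, 0.001]
force: [0.3, 3.8, 8.7]
grip_width: -0.003
time_s: 13.0
eef_pos: [494.9, 0.1, 23.1]
ee_rot: [-0.0, 0.994, -0.113, 0.001]
force: [-0.7, 4.4, 10.4]
grip_width: -0.0
```

```bash
python3 -m pendant '[[[1,0,0,-0.0005,0],[1,0,0,-0.0007,0]]]'
python3 -m pendant '[[[1,0,0,0.012,0],[1,0,0,0.028,0],[1,0,0,0.043,0],[1,0.005,0.02,0.09,0],[1,0.012,0.05,0.135,0],[1,0.02,0.085,0.18,0],[1,0.024,0.105,0.2,0],[1,0.024,0.105,0.2,0],[1,0.024,0.105,0.2,0]]]'
python3 chk.py j
python3 - <<'E'
import cv2,numpy as np
a=cv2.imread('pics/zzj.png')[0:230,220:350]; b=cv2.imread('pics/zzi.png')[0:230,220:350]
cv2.imwrite('pics/z7.png',cv2.resize(np.hstack([b,a]),None,fx=2.6,fy=2.6,interpolation=cv2.INTER_CUBIC))
E
```

```text
time_s: 13.2
eef_pos: [495.0, 0.2, 22.7]
ee_rot: [-0.0, 0.994, -0.113, 0.001]
force: [-2.4, 4.6, 14.8]
grip_width: 0.004
time_s: 14.1
eef_pos: [517.9, 104.8, 221.2]
ee_rot: [0.0, 0.994, -0.113, -0.0]
force: [0.0, -0.2, 0.4]
grip_width: -0.0
red [ 266  145   42   33 1296] [286.49228395 160.69212963] [-6.6  0.5 63.1] [523.8032902  127.17233769  63.06005307]
```

View pics/z7.png

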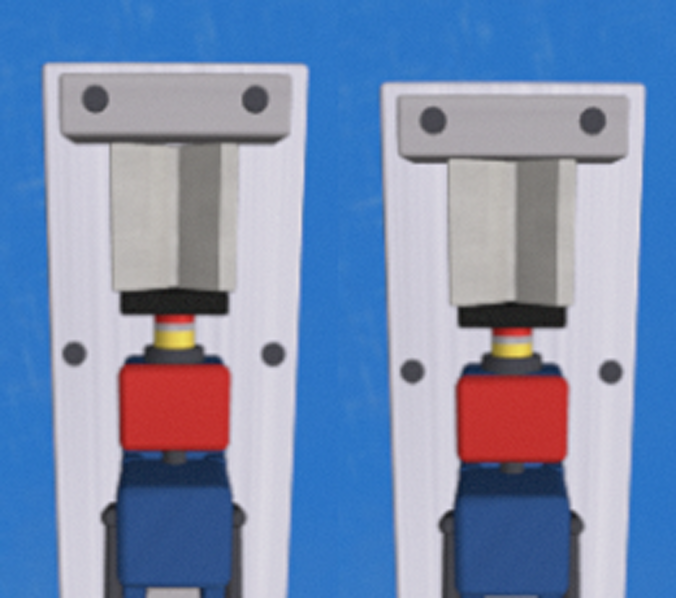

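```bash
python3 -m pendant '[[[1,0,0,-0.04,0],[1,0,0,-0.08,0],[1,0,0,-0.1,0],[1,0,0,-0.1,0],[1,0,0,-0.1,0]]]'
python3 chk.py k
python3 - <<'E'
from h import *
a=cv2.imread('pics/zzk.png')[0:280,200:380]
cv2.imwrite('pics/z8.png',cv2.resize(a,None,fx=2.1,fy=2.1,interpolation=cv2.INTER_CUBIC))
p,d,c=snap('side','k')
cv2.imwrite('pics/z9.png',cv2.resize(p[140:310,180:340,::-1],None,fx=3.5,fy=3.5,interpolation=cv2.INTER_CUBIC))
E
```

```text
time_s: 14.65
eef_pos: [518.1, 103.9, 121.5]
ee_rot: [0.0, 0.993, -0.114, -0.001]
force: [0.0, 0.2, 0.6]
grip_width: -0.001
or [279 371  13  10 124] [285.         375.66935484] [-140.     1.3   59.5] [493.30150864  -2.6234489   59.52166335]
red [277 143  20   4  72] [287.125      144.55555556] [17.85 -0.4  38.9 ] [529.97319065 151.02506852  38.87567116]
red [ 257  172   61   46 2733] [286.83571167 194.1485547 ] [-6.  -0.2 63.1] [524.16017782 127.61051015  63.10632013]
```

View pics/z8.png

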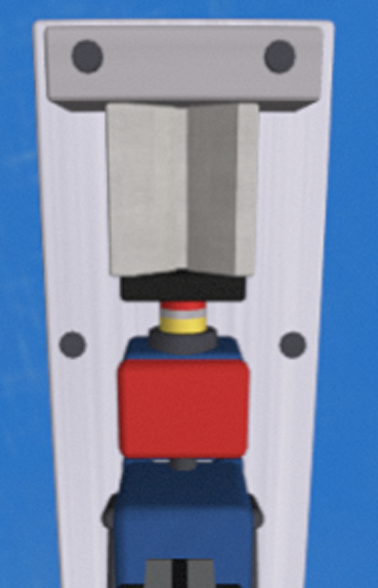

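View pics/z9.png

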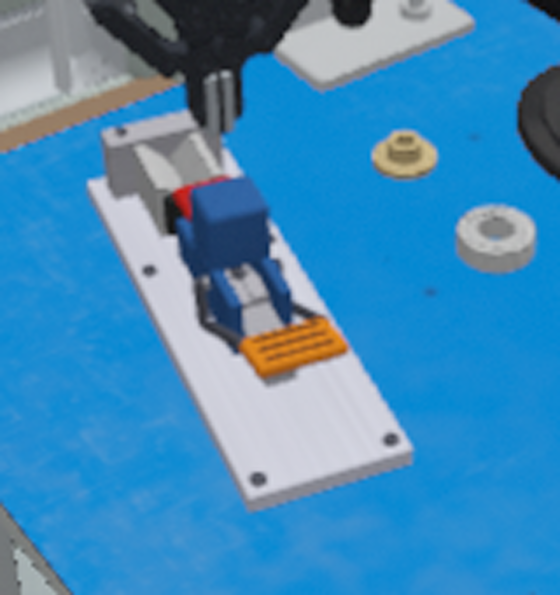

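Run:
```python
from loc import *
u=np.array([.225,.974,0]);n=np.array([-.974,.225,0]);O=np.array([527.2,141.3,0])-8*u
for t,r in (('b',(168,195)),('h',(75,108)),('i',(105,142)),('j',(112,145)),('k',(138,175))):
    c,p,d,X=locate(t)
    print(t)
    for v in range(*r):
        q=plane(c,[(287,v)],39)[0]-O
        print(v,p[v,286:289].mean(0).astype(int),'relx',(q@u).round(1), 'z',X[v,287,2].round(0))
```

```text
b
168 [33 33 32] relx 5.2 z 43.0
169 [32 30 32] relx 4.2 z 43.0
170 [35 35 34] relx 3.2 z 44.0
171 [33 33 32] relx 2.3 z 44.0
172 [33 34 33] relx 1.3 z 43.0
173 [33 32 31] relx 0.3 z 44.0
174 [29 33 34] relx -0.7 z 42.0
175 [70 32 31] relx -1.6 z 42.0
176 [185  43  41] relx -2.6 z 40.0
177 [194  56  54] relx -3.6 z 39.0
178 [181 122 124] relx -4.6 z 39.0
179 [174 166 172] relx -5.6 z 38.0
180 [183 175 162] relx -6.5 z 38.0
181 [221 198 101] relx -7.5 z 40.0
182 [225 202  85] relx -8.5 z 39.0
183 [225 203  87] relx -9.5 z 39.0
184 [225 203  86] relx -10.5 z 39.0
185 [227 202  87] relx -11.5 z 40.0
186 [145 129  62] relx -12.5 z 40.0
187 [73 70 65] relx -13.5 z 41.0
188 [67 68 77] relx -14.5 z 42.0
189 [72 72 80] relx -15.5 z 44.0
190 [71 71 79] relx -16.5 z 44.0
191 [73 71 78] relx -17.5 z 43.0
192 [71 71 81] relx -18.5 z 43.0
193 [ 51  74 115] relx -19.5 z 42.0
194 [ 47  78 130] relx -20.5 z 42.0
h
75 [74 72 70] relx 18.9 z 21.0
76 [33 31 31] relx 18.1 z 42.0
77 [31 31 31] relx 17.3 z 43.0
78 [36 35 35] relx 16.5 z 42.0
79 [33 33 32] relx 15.7 z 43.0
80 [32 33 33] relx 14.9 z 42.0
81
[... 3766 characters left out ...]
12.8 z 39.0
154 [223 200  85] relx 12.2 z 40.0
155 [223 200  85] relx 11.6 z 40.0
156 [224 201  85] relx 11.0 z 40.0
157 [225 200  85] relx 10.4 z 40.0
158 [167 149  67] relx 9.7 z 39.0
159 [79 72 49] relx 9.1 z 41.0
160 [66 66 74] relx 8.5 z 44.0
161 [69 70 79] relx 7.9 z 43.0
162 [71 71 78] relx 7.2 z 43.0
163 [71 71 78] relx 6.6 z 43.0
164 [70 70 78] relx 6.0 z 42.0
165 [72 73 80] relx 5.4 z 43.0
166 [72 71 79] relx 4.7 z 42.0
167 [70 70 76] relx 4.1 z 42.0
168 [70 71 81] relx 3.5 z 42.0
169 [ 45  75 120] relx 2.8 z 44.0
170 [ 55  73 126] relx 2.2 z 41.0
171 [132  44  63] relx 1.6 z 61.0
172 [145  35  33] relx 0.9 z 62.0
173 [161  38  35] relx 0.3 z 63.0
174 [175  44  42] relx -0.3 z 63.0
```

```bash
python3 -m pendant '[[[1,0,0,0.02,0],[1,-0.008,-0.035,0.02,0],[1,-0.016,-0.07,0.02,0],[1,-0.023,-0.1,0.01,0],[1,-0.023,-0.1,-0.03,0],[1,-0.023,-0.1,-0.056,0],[1,-0.023,-0.1,-0.056,0],[1,-0.023,-0.1,-0.056,0]]]'
```

```text
time_s: 15.55
eef_pos: [495.9, 4.4, 67.0]
ee_rot: [0.0, 0.994, -0.113, 0.001]
force: [-0.0, 0.0, 0.1]
grip_width: -0.003
```

```bash
python3 -m pendant '[[[1,0,0,-0.008,0],[1,0,0,-0.014,0],[1,0,0,-0.02,0],[1,0,0,-0.026,0],[1,0,0,-0.031,0],[1,0,0,-0.036,0],[1,0,0,-0.039,0],[1,0,0,-0.041,0],[1,0,0,-0.042,0],[1,0,0,-0.042,0]]]'
python3 -m pendant '[[[1,0,0,-0.0005,0],[1,0,0,-0.001,0],[1,0,0,-0.001,0]]]'
```

```text
time_s: 16.55
eef_pos: [496.1, 4.8, 24.3]
ee_rot: [-0.0, 0.994, -0.113, 0.001]
force: [0.2, 1.6, 8.9]
grip_width: 0.001
time_s: 16.85
eef_pos: [496.1, 4.9, 23.4]
ee_rot: [-0.0, 0.994, -0.113, 0.001]
force: [0.5, 2.9, 10.0]
grip_width: 0.004
```

```bash
python3 -m pendant '[[[1,0,0,-0.0005,0],[1,0,0,-0.0005,0]]]'
python3 -m pendant '[[[1,0,0,-0.0005,0],[1,0,0,-0.0005,0]]]'
```

```text
time_s: 17.05
eef_pos: [496.1, 4.9, 23.0]
ee_rot: [-0.0, 0.994, -0.114, 0.001]
force: [0.2, 3.4, 11.6]
grip_width: -0.001
time_s: 17.25
eef_pos: [496.2, 5.0, 22.7]
ee_rot: [-0.0, 0.994, -0.113, 0.001]
force: [-0.7, 2.3, 13.6]
grip_width: 0.0
```

```bash
python3 -m pendant '[[[1,0,0,-0.0005,0],[1,0,0,-0.0005,0]]]'
python3 -m pendant '[[[1,0,0,0.012,0],[1,0,0,0.028,0],[1,0,0,0.043,0],[1,0.005,0.02,0.09,0],[1,0.012,0.05,0.11,0],[1,0.02,0.085,0.11,0],[1,0.022,0.097,0.1,0],[1,0.022,0.097,0.1,0],[1,0.022,0.097,0.1,0]]]'
python3 chk.py l
python3 - <<'E'
from h import *
a=cv2.imread('pics/zzl.png')[0:280,200:380]
cv2.imwrite('pics/z10.png',cv2.resize(a,None,fx=2.1,fy=2.1,interpolation=cv2.INTER_CUBIC))
E
```

```text
time_s: 17.45
eef_pos: [496.2, 5.0, 22.5]
ee_rot: [-0.0, 0.994, -0.113, 0.001]
force: [-1.7, 4.3, 17.8]
grip_width: 0.004
time_s: 18.35
eef_pos: [516.6, 100.9, 120.2]
ee_rot: [0.0, 0.994, -0.113, -0.001]
force: [0.8, 0.7, -0.5]
grip_width: 0.003
or [280 365  11   8  88] [285.  368.5] [-135.1    2.    59.9] [494.044596     2.24234531  59.90395118]
red [278 138  21   4  78] [288.47435897 139.52564103] [17.8  0.  38.4] [529.76236481 150.90282992  38.40669046]
red [ 257  157   63   47 2860] [288.35664336 179.73846154] [-0.6  0.1 63.1] [525.42704159 132.9072825   63.13590377]
```

View pics/z10.png

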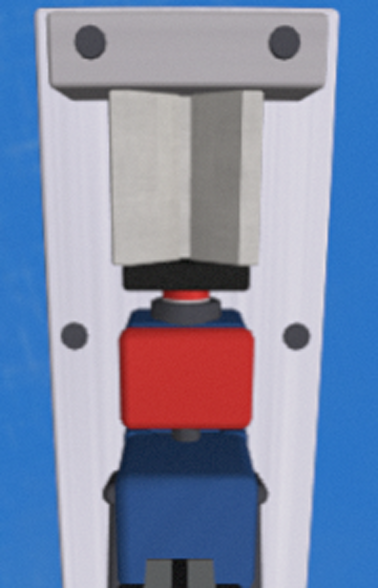

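```bash
python3 -m pendant '[[[1,0.008,0.03,0,0],[1,0.008,0.03,0,0],[1,0.008,0.03,-0.025,0],[1,0.008,0.03,-0.045,0],[1,0.008,0.03,-0.05,0],[1,0.008,0.03,-0.05,0]]]'
python3 - <<'E'
from h import *
p,d,c=snap('side','m')
cv2.imwrite('pics/z11.png',cv2.resize(p[120:290,160:320,::-1],None,fx=3.5,fy=3.5,interpolation=cv2.INTER_CUBIC))
print(monitor.sense()['eef_pos'])
E
```

```text
time_s: 19.0
eef_pos: [525.0, 130.7, 70.9]
ee_rot: [0.0, 0.993, -0.114, -0.001]
force: [-0.1, -0.3, 1.2]
grip_width: -0.001
[525.44980415 130.84312119  71.64418569]
```

View pics/z11.png

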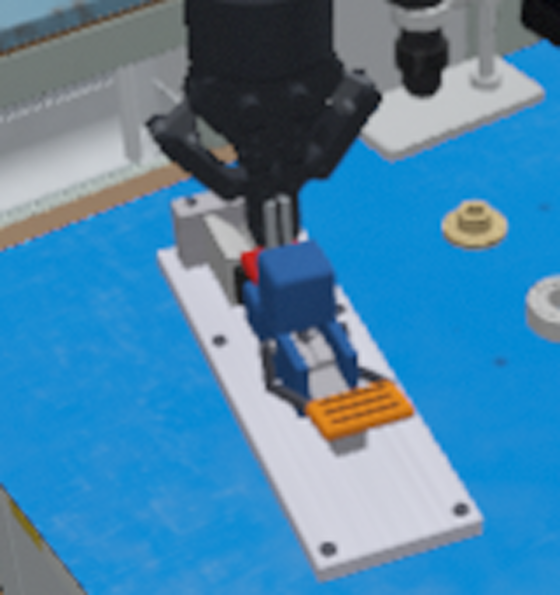

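Well placed over the red pad in front of the tower, trigger up. Press down gradually.

```bash
python3 -m pendant '[[[1,0,0,-0.005,0],[1,0,0,-0.008,0],[1,0,0,-0.011,0],[1,0,0,-0.011,0]]]'
python3 -m pendant '[[[1,0,0,-0.001,0],[1,0,0,-0.002,0],[1,0,0,-0.003,0],[1,0,0,-0.003,0]]]'
python3 -m pendant '[[[1,0,0,-0.001,0],[1,0,0,-0.002,0],[1,0,0,-0.002,0]]]'
```

```text
time_s: 19.45
eef_pos: [525.8, 132.5, 61.0]
ee_rot: [-0.001, 0.994, -0.113, 0.001]
force: [-0.2, 4.9, 5.7]
grip_width: -0.001
time_s: 19.85
eef_pos: [526.1, 133.1, 59.0]
ee_rot: [-0.001, 0.994, -0.113, 0.002]
force: [-2.3, 8.8, 14.0]
grip_width: -0.002
time_s: 20.15
eef_pos: [526.3, 133.0, 56.7]
ee_rot: [-0.001, 0.994, -0.113, 0.002]
force: [-1.4, 9.0, 10.1]
grip_width: 0.0
```

```bash
python3 -m pendant '[[[1,0,0,-0.001,0],[1,0,0,-0.001,0]]]'
python3 -m pendant '[[[1,0,0,-0.001,0],[1,0,0,-0.001,0]]]'
```

```text
time_s: 20.35
eef_pos: [526.4, 133.2, 55.9]
ee_rot: [-0.002, 0.994, -0.113, 0.002]
force: [-1.6, 10.4, 12.1]
grip_width: 0.002
time_s: 20.55
eef_pos: [526.5, 133.4, 55.1]
ee_rot: [-0.002, 0.994, -0.113, 0.002]
force: [-0.9, 11.5, 14.0]
grip_width: 0.002
```

Run:
```python
from h import *
p,d,c=snap('side','n')
cv2.imwrite('pics/z12.png',cv2.resize(p[120:290,160:320,::-1],None,fx=3.5,fy=3.5,interpolation=cv2.INTER_CUBIC))
snap('wrist','n')
```

```text
(no output)
```

View pics/z12.png

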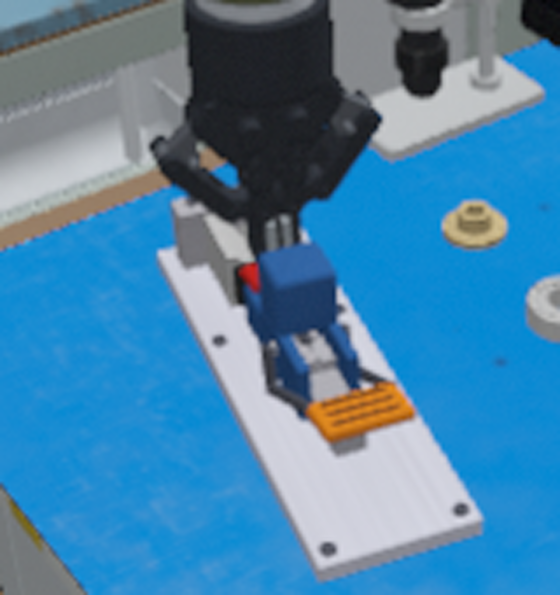

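View pics/wrist_n.png

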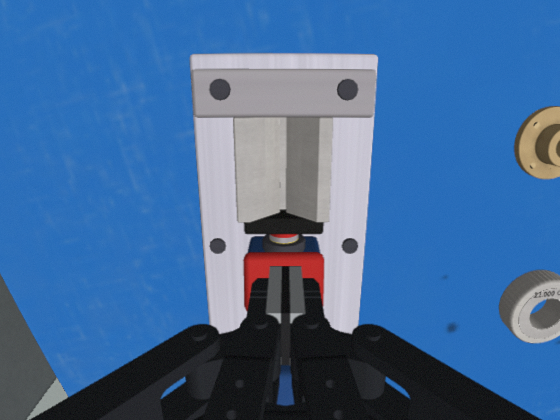

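```bash
python3 -m pendant '[[[1,0.0005,0.002,0,0],[1,0.001,0.004,0,0],[1,0.001,0.004,0,0]]]'
python3 -m pendant '[[[1,0,0.001,-0.001,0],[1,0,0.001,-0.001,0]]]'
```

```text
time_s: 20.95
eef_pos: [526.6, 135.7, 53.4]
ee_rot: [-0.0, 0.994, -0.113, 0.001]
force: [1.7, -0.6, 3.4]
grip_width: 0.006
time_s: 21.15
eef_pos: [526.5, 136.4, 52.1]
ee_rot: [0.0, 0.994, -0.113, 0.0]
force: [1.4, -0.1, 4.2]
grip_width: -0.002
```

```bash
python3 -m pendant '[[[1,0,0,-0.001,0],[1,0,0,-0.001,0]]]'
python3 - <<'E'
from h import *
snap('wrist','o')
E
```

```text
time_s: 21.35
eef_pos: [526.5, 136.6, 51.2]
ee_rot: [-0.0, 0.994, -0.113, 0.0]
force: [3.0, 0.1, 4.0]
grip_width: 0.004
```

View pics/wrist_o.png

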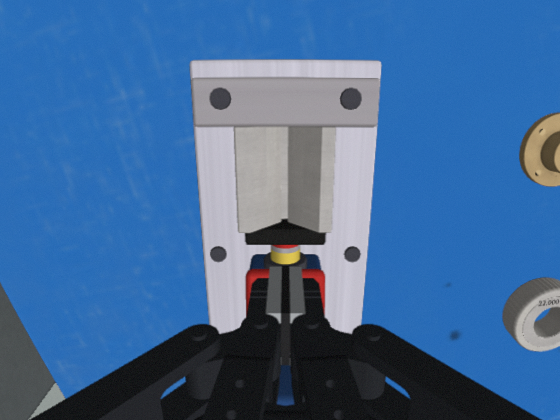

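```bash
python3 -m pendant '[[[1,-0.0005,-0.002,0,0],[1,-0.001,-0.004,0,0],[1,-0.0015,-0.006,0,0],[1,-0.0018,-0.008,0,0],[1,-0.0023,-0.01,0,0]]]'
python3 -m pendant '[[[1,-0.0005,-0.002,0,0],[1,-0.001,-0.004,0,0],[1,-0.0014,-0.006,0,0],[1,-0.0014,-0.006,0,0]]]'
```

```text
time_s: 21.9
eef_pos: [524.0, 126.4, 51.2]
ee_rot: [-0.0, 0.994, -0.113, 0.0]
force: [3.5, 2.2, 5.6]
grip_width: -0.0
time_s: 22.3
eef_pos: [522.4, 120.2, 51.1]
ee_rot: [0.0, 0.994, -0.114, -0.0]
force: [4.2, -0.5, 4.8]
grip_width: 0.001
```

```bash
python3 -m pendant '[[[1,-0.0005,-0.003,0,0],[1,-0.0014,-0.006,0,0],[1,-0.002,-0.009,0,0],[1,-0.0028,-0.012,0,0],[1,-0.0035,-0.015,0,0],[1,-0.0042,-0.018,0,0],[1,-0.0042,-0.018,0,0]]]'
python3 - <<'E'
from h import *
snap('wrist','p')
E
```

```text
time_s: 23.0
eef_pos: [518.0, 103.4, 51.4]
ee_rot: [-0.001, 0.994, -0.114, -0.0]
force: [1.6, 8.4, 7.3]
grip_width: 0.003
```

View pics/wrist_p.png

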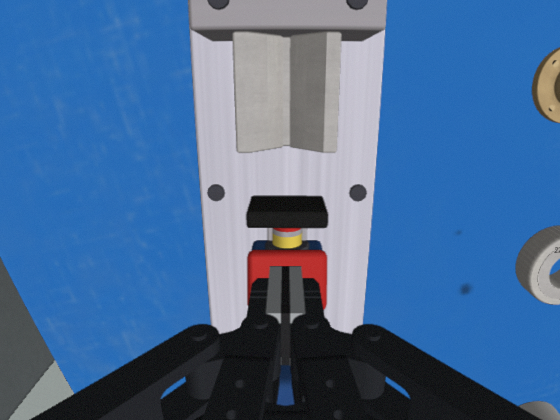

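```bash
python3 -m pendant '[[[1,0,0,-0.001,0],[1,0,0,-0.001,0]]]'
python3 -m pendant '[[[1,-0.0003,-0.0015,0,0],[1,-0.0007,-0.003,0,0],[1,-0.0007,-0.003,0,0]]]'
```

```text
time_s: 23.25
eef_pos: [518.1, 103.6, 50.7]
ee_rot: [-0.001, 0.994, -0.114, -0.0]
force: [1.1, 9.1, 12.1]
grip_width: -0.002
time_s: 23.55
eef_pos: [517.9, 101.7, 51.2]
ee_rot: [-0.002, 0.993, -0.114, 0.001]
force: [2.9, 16.2, 14.1]
grip_width: -0.002
```

Run:
```python
from loc import *
snap('wrist','q')
u=np.array([.225,.974,0]);n=np.array([-.974,.225,0]);O=np.array([527.2,141.3,0])-8*u
for t in 'bopq':
    c,p,d,X=locate(t); h=cv2.cvtColor(p,cv2.COLOR_RGB2HSV)
    rel=(X-O)@u; 
    y=cv2.inRange(h,(22,100,150),(32,255,255))>0
    r=rel[y&(abs(X[...,2]-39)<4)]
    print(t,'yellow',len(r),np.percentile(r,[3,50,97]).round(1))
    m=(p.max(2)<50)&(abs(X[...,2]-43)<1.5)&(abs((X-O)@n)<18); print(' jawtop',np.percentile(rel[m],[3,50,97]).round(1) if m.sum() else None)
    s=(abs(X[...,2]-52)<2)&(abs((X-O)@n)<30)&(rel>60); print(' stop',np.percentile(rel[s],[2,98]).round(1) if s.sum() else 0)
    rd=cv2.inRange(h,(0,170,80),(4,255,255))>0; rr=rd&(X[...,2]>46)&(X[...,2]<66); print(' red z by rel',[(int(k),X[...,2][rr&(abs(rel-k)<1.5)].mean().round(1)) for k in np.percentile(rel[rr],[5,50,95])])
```

```text
b yellow 59 [-12.1  -9.6  -7.3]
 jawtop [0.  3.3 6.2]
 stop [72.4 89.6]
 red z by rel [(-40, np.float64(62.9)), (-28, np.float64(62.9)), (-16, np.float64(62.4))]
o yellow 232 [ 8.  10.7 13.1]
 jawtop [20.  23.4 26.8]
 stop [72.6 89.6]
 red z by rel [(-4, np.float64(50.8)), (6, np.float64(48.3)), (8, np.float64(47.6))]
p yellow 244 [-18.2 -15.5 -13.1]
 jawtop [-6.4 -2.7  0.6]
 stop [72.  81.4]
 red z by rel [(-34, np.float64(50.3)), (-23, np.float64(47.6)), (-18, np.float64(46.7))]
q yellow 242 [-18.1 -15.6 -13.1]
 jawtop [-6.4 -2.7  0.6]
 stop [72.1 79.8]
 red z by rel [(-35, np.float64(50.1)), (-24, np.float64(47.4)), (-19, np.float64(46.5))]
```

```bash
python3 -m pendant '[[[1,0.0003,0.001,0,0],[1,0.0005,0.002,0.001,0],[1,0.0005,0.002,0.006,0],[1,0.0005,0.002,0.014,0],[1,0.0005,0.002,0.03,0],[1,0.0005,0.002,0.06,0],[1,0.0005,0.002,0.1,0],[1,0.005,0.022,0.14,0],[1,0.007,0.03,0.18,0],[1,0.007,0.03,0.18,0],[1,0.007,0.03,0.18,0]]]'
python3 - <<'E'
from loc import *
snap('wrist','r')
u=np.array([.225,.974,0]);n=np.array([-.974,.225,0]);O=np.array([527.2,141.3,0])-8*u
for t in 'br':
    c,p,d,X=locate(t); h=cv2.cvtColor(p,cv2.COLOR_RGB2HSV)
    rel=(X-O)@u; 
    y=cv2.inRange(h,(22,100,150),(32,255,255))>0
    r=rel[y&(abs(X[...,2]-39)<4)]
    print(t,'yellow',len(r),np.percentile(r,[3,50,97]).round(1))
    m=(p.max(2)<50)&(abs(X[...,2]-43)<1.5)&(abs((X-O)@n)<18); print(' jawtop',np.percentile(rel[m],[3,50,97]).round(1))
    rd=cv2.inRange(h,(0,170,80),(4,255,255))>0; rr=rd&(X[...,2]>46)&(X[...,2]<66); print('red',np.median(rel[rr]),np.median(X[...,2][rr]))
    b=(X[...,2]>40)&(X[...,2]<50)&(rel>10)&(rel<75)&(abs((X-O)@n)<25)&(p.max(2)>80)
    q=np.c_[rel[b],((X-O)@n)[b]]; print(cv2.minAreaRect(q.astype(np.float32)),np.percentile(rel[b],[1,99]))
side,_,_=snap('side','r')
cv2.imwrite('pics/z13.png',cv2.resize(side[140:310,180:340,::-1],None,fx=3.5,fy=3.5,interpolation=cv2.INTER_CUBIC))
E
```

```text
time_s: 24.7
eef_pos: [524.0, 129.4, 229.9]
ee_rot: [0.0, 0.994, -0.113, -0.001]
force: [0.9, -0.2, -0.9]
grip_width: -0.004
b yellow 59 [-12.1  -9.6  -7.3]
 jawtop [0.  3.3 6.2]
red -28.383420181770944 62.85164253955253
((44.893592834472656, -1.4955577850341797), (40.060550689697266, 59.09477233886719), 87.15989685058594) [15.8851281  60.19340087]
r yellow 71 [-17.9 -15.5 -12.8]
 jawtop [-5.8 -2.3  0.6]
red -33.45839413393567 62.32529892627406
((49.96488952636719, 0.07469749450683594), (45.526519775390625, 39.397239685058594), 0.7995469570159912) [27.86204438 71.62518306]
```

View pics/wrist_r.png

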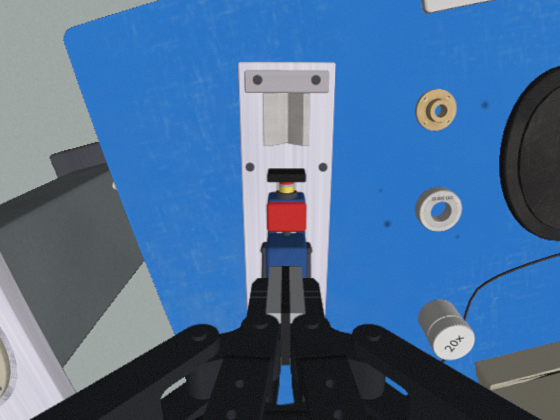

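View pics/z13.png

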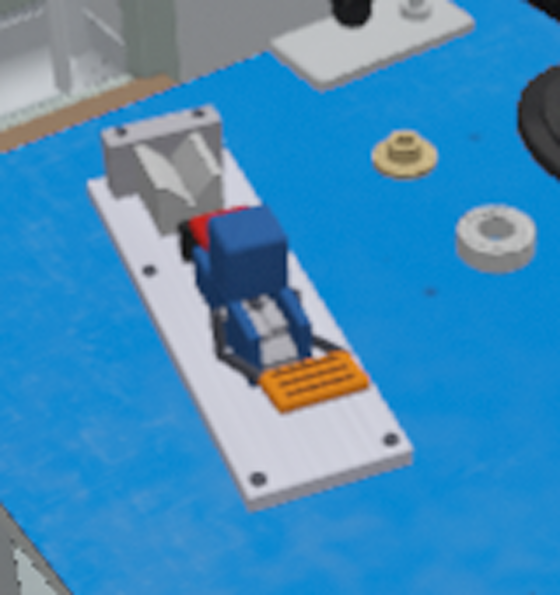

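```bash
python3 -c "
from rig import order; print(order.finish_job())"
```

```text
the job is handed in; nothing more can be done
None
```

The V-block is seated against the steel stop and the head is slid fully back. I handed the job in at about 25 s of the 67 s allowed.

- **Pumping:** It took five full trigger strokes, with the trigger let up after each. I checked the bands from the wrist camera: about 1 mm of the rod was in after the fourth stroke. After the fifth the yellow band was fully in and the red band still out.
- **Release:** I pressed the release lever and the head sprang back. I then pulled the head rearward on the tower with the lever held down, until it would go no further.
- **Last checks:**
  - **Block:** It stands flat against the stop, about 0.8° off square (limit 2.9°).
  - **Head and jaw:** The head is at about 0 mm, measured from the jaw-to-stop distance and from its total travel back. The rod is out.
  - **Trigger and bystanders:** The trigger looked up in the side view. The flange and ring gauge look unmoved, and the robot never went near the objective can.
  - **Force:** The highest readings I saw at the tool were about 18 N on the trigger and 22 N in total on the release lever and tower. I read them only at the end of each move, so a short peak in between could have been higher.
- **Disagreements:**
  - The head seems to have started about 6 mm forward, not fully back.
  - The fourth stroke appeared to advance the head only 3.4 mm instead of 6, probably because it had not fallen fully back after the third. The band position was right in the end.
  - The red pad's position alone puts the head up to 2.5 mm forward, still inside the 4 mm limit.

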